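# Open the push-and-turn tub of washing tablets on its mat

## Robot

A 6-joint arm with a two-finger parallel gripper is mounted at the origin on the work surface. World frame = base frame: x ahead of the robot, y to its left, z up, the work surface at z = 0. Lengths are in m, angles in degrees, forces in N, time in s.
With the tool pointing down it reaches from about 0.4 to 0.825 m from the base axis. Payload 7 kg.
Tool frame: the origin (TCP) lies midway between the tips of the shut fingers; the grasp point (between the pads) lies 19 mm behind it; y points along the fingers, z is the direction in which the jaws open and shut, and the axes are right-handed (so a half turn about y gives the same grasp; the last joint's range is limited). The gripper opens to 88 mm and grips with 3 to 60 N. Pads are 19 mm wide; open, the fingers measure 130 mm over their backs; the gripper's body (78 mm by 193 mm) begins 47 mm behind the grasp point.
Start: joints at [16.507, 20.546, 0.682, 0, -70.136, -16.507], TCP at [0.675, -0, 0.227] pointing down, gripper open.
Joint ranges: [-176.03, 176.03], [-82.01, 121.73], [-58.28, 71.71], [-173.87, 95.51], [-174.79, -0.11], [-173.66, 173.66]. Speed limits (degrees/s): [136.94, 136.94, 172.46, 180, 180, 180].

## Interface

Orientations are given as [roll, pitch, yaw] about the fixed x, y, z axes, in that order (R = Rz(yaw) Ry(pitch) Rx(roll)).
In Python, from plant import ctrl gives the robot as it stands.
- The arm moves only by the tool step_arm, never from a script. Its argument "rows" is a list that holds one entry, the list of rows, each a list of 7 numbers: the gripper command: -1 is shut, 1 is fully open, values between are in proportion, then the shift along the world's x, y, z in cm, then the turn, a rotation vector about the world's x, y, z in degrees. In form: [[[fingers, tx, ty, tz, rx, ry, rz], ...]]. A call has 1 to 12 rows; each row shifts and turns the commanded pose from where the row before left it; what a row does not reach is not made up. A row lasts 1/8 s, in which the tool goes at most 62.5 mm and 10.7 degrees, less where a joint would pass 70% of its speed; a pose out of reach is approached as far as the arm can. A call is refused whole if a number of a shift passes 6.25 or a number of a turn 10.7, either way. A call with a gripper value outside its range is refused whole. The fingers move at their own pace and stop on an object; the grip force is fixed at half the most. Time passes only in rows, so rows that do not move let the fingers close. It gives the time, the measured TCP pose, the force and the opening at its end, in the units of the state.
- ctrl.get_obs(): the state, without advancing time (a new reading comes with each control period).
- ctrl.snapshot(name): name is "scene" or "side" or "wrist"; returns the picture (400x640x3 uint8, blue, green, red); there is no depth.
- ctrl.camera_params(name): a dict with "vertical_fov" (degrees; the focal length in pixels is half the picture's height over the tangent of half this angle, whatever the lens; pixels are square), "cx", "cy" (the principal point, pixels), "rvec" (rotation vector, rad) and "tvec" (3), from world to camera coordinates, as OpenCV has them. Camera axes: x right, y down, z forward; pixel columns grow to the right and rows downward; lengths in m; the calibration is good to about 2 mm. A picture is of the moment at which its call begins: read the wrist's pose just before it. camera_params takes no time and is no camera call; for the wrist camera it gives the pose at the moment of the call.
- ctrl.close_job(): hands the job in, once; it reports no verdict.
The state is a dict: "clock": time; "joint_pos": joint angles; "qvel": joint speeds; "tau": joint torques, N m; "tool_pos": TCP position; "orientation": TCP orientation; "force": force on the tool from outside, world axes, zero at the start; "moment": the same for the moment, N m; "opening": finger opening in m.
Only numpy, scipy, OpenCV 4.12 (cv2) and the standard library are available. Lean on these libraries where they do the work, as an engineer would, in place of code of your own. Each camera call takes 0.05 s, during which the arm holds its last target. There are 200 camera calls.

## Task

Slide the round washing-tablet tub along the bench, without lifting it, until it stands wholly on the round grey mat. There, press its blue safety cap down, twist it anticlockwise (seen from above) until it comes free, and lift it about ten centimetres straight up; finish still gripping the cap in the air above the open tub, which stays standing on the mat. Do not tip the tub, and leave the other things on the bench where they are.

Things in the scene. Friction and masses are not known exactly. Their poses are not given: they have to be found in the camera images.
- tub: round cream plastic tub with a green and white band, loose, 0.55 to 0.9 kg; straight side of diameter 97 mm up to 72 mm height, shoulder at 80 mm, closed by the blue cap. Origin: centre of its underside, z up. Pushed higher than about 40 mm above the bench it may tip. The cap turns before the tub does only if pressed far enough
- cap: blue push-and-turn safety cap, loose, 60 g: ribbed disc, diameter 60 mm, height 24 mm; on it an upright bar-shaped wing to grip, 48 mm long (cap's x), 16 mm thick (cap's y), from 24 to 54 mm above the origin. Origin: on its axis at the lower rim, z up; while locked, 93 mm above the tub's origin (wing top 147 mm above the bench) with the x axes of cap and tub alike
- cap_wing (a point): point on the cap's axis 48 mm above the cap's origin, inside the upper part of the wing: a good place for the finger pads, closing across the wing (along y). Axes as the cap's. To unlock, press the cap down 4.5 to 7 mm from its locked height (about 8 to 10 N; a spring pushes back with 5 N from the start; it bottoms at 7 mm)
- tub_mouth (a point): centre of the tub's mouth under the cap, 105 mm above the tub's origin; axes as the tub's. The cap, kept pressed down, turns anticlockwise from above (positive about z) relative to the tub: past 0.7 rad it is free, a stop comes at about 1.2 rad (aim at 0.95); it then lifts straight off (20 mm up clears the neck)
- mat: round grey anti-slip mat with a dark rim lying on the bench, diameter 150 mm, 1 mm thick (too thin to catch on anything), fixed. Origin: its centre, on the bench
- softener: bystander: white and yellow bottle, diameter 69 mm, 135 mm tall, loose. Origin: centre of its underside
- cup: bystander: blue ceramic cup, diameter 68 mm, 75 mm tall, loose. Origin: centre of its underside
- canister: bystander: small square cream lidded canister, 53 mm wide, 110 mm tall with its wire handle, loose. Origin: centre of its underside
Mind the look-alikes: they are no part of the job. Leave any pink or turquoise look-alike of the cap alone.

How it is judged:
By the outcome, as a careful person would: the job done as asked, in the order asked, and still so for the second after the job is handed in, while the arm keeps its last pose, push and grip.
It also fails if it takes over 58 s, if anything falls off the work surface, if the arm or the gripper's body presses on something with over 40 N, if the wrist force passes 120 N, or if a joint passes its speed limit or range.

## Working session

There is one attempt and no reset: what is moved stays moved. The work goes in short steps, Python scripts to look and compute and a tool call to move; the robot and the scene stay as the last step left them, time stands still between calls to the robot, and variables do not carry over. Pictures are saved under pics/ and viewed, about 8 in all and at most 12, crops included, and the job is handed in when it is done.

Besides the shell and the picture viewer there is one more tool, called after "Emit:" as a command line: name --argument value ..., lists and objects as JSON in quotes. step_arm: Moves the arm, as the interface text tells. Its arguments: {"type":"object","properties":{"rows":{"type":"array"}},"required":["rows"]}

```bash
mkdir -p pics; cat > h.py <<'E'
import numpy as np, cv2
from plant import ctrl
def cam(n):
    p=ctrl.camera_params(n); f=200/np.tan(np.radians(p["vertical_fov"]/2))
    R=cv2.Rodrigues(np.array(p["rvec"],float))[0]; t=np.array(p["tvec"],float).ravel()
    return f,p["cx"],p["cy"],R,t
def ray(c,u,v):
    f,cx,cy,R,t=c; d=R.T@np.array([(u-cx)/f,(v-cy)/f,1]); return -R.T@t,d
def onz(c,u,v,z):
    o,d=ray(c,u,v); return o+d*(z-o[2])/d[2]
def proj(c,P):
    f,cx,cy,R,t=c; q=R@np.array(P)+t; return np.round([f*q[0]/q[2]+cx,f*q[1]/q[2]+cy],1)
E
python3 - <<'E'
from h import *
a=ctrl.snapshot("scene");b=ctrl.snapshot("side");w=ctrl.snapshot("wrist")
for n,i in zip(("scene","side","wrist"),(a,b,w)): cv2.imwrite(f"pics/{n}0.png",i)
o=ctrl.get_obs();print(o)
for n in("scene","side","wrist"): print(n,ctrl.camera_params(n), -cam(n)[3].T@cam(n)[4])
E
```

```text
{'clock': 0.15, 'joint_pos': array([ 1.65046783e+01,  2.05826859e+01,  6.45124223e-01, -1.29280885e-02,
       -7.01363538e+01, -1.65084118e+01]), 'qvel': array([ 0.018467  , -0.224887  ,  0.17460597,  0.03374273,  0.01936312,
        0.0169779 ]), 'tau': array([ 1.39394037e-04, -5.83274567e+01,  2.93289685e+01,  7.00122759e+00,
        8.75052094e-03, -9.76538854e-05]), 'tool_pos': array([ 6.74624918e-01, -6.58386608e-05,  2.25830292e-01]), 'orientation': array([-8.99256776e+01,  9.35139550e-03,  8.99918719e+01]), 'force': array([ 0.33566492,  0.0520984 , -0.64339048]), 'moment': array([-0.04164106,  0.02694679,  0.00930261]), 'opening': 0.08726327682276025}
scene {'vertical_fov': 57.67365838586743, 'cx': 319.87250712213194, 'cy': 200.70705595894256, 'rvec': array([ 2.03465255,  1.47551888, -0.5569894 ]), 'tvec': array([-0.08089751, -0.34377943,  1.29180231])} [ 1.07708702 -0.25808266  0.75283384]
side {'vertical_fov': 51.24489791679873, 'cx': 325.8957752660263, 'cy': 196.88385469984001, 'rvec': array([ 0.20495721, -2.72591242,  1.45498982]), 'tvec': array([0.55342923, 0.20518166, 0.97979373])} [0.46799007 0.77043239 0.70412954]
wrist {'vertical_fov': 60.10955575258202, 'cx': 326.0955905617828, 'cy': 197.90317163169163, 'rvec': array([4.22991298e-04, 3.10754971e+00, 4.59541412e-01]), 'tvec': array([ 0.67475338, -0.03581878,  0.38994299])} [ 0.67484464 -0.07873024  0.38342783]
```

View pics/scene0.png

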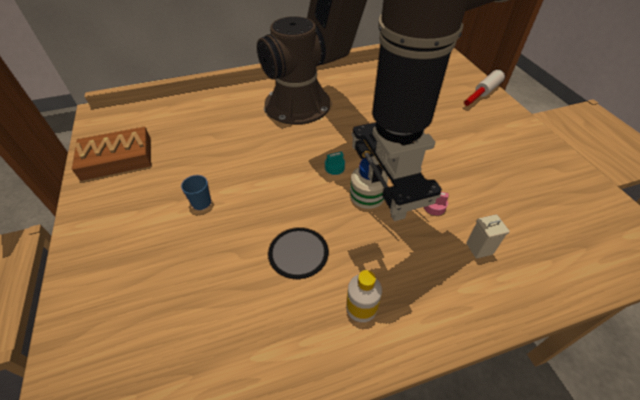

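View pics/side0.png

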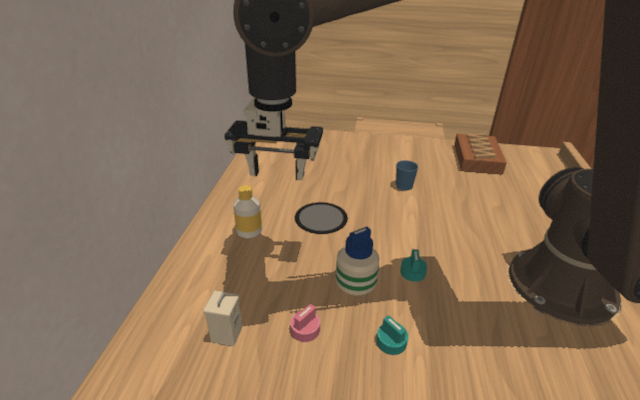

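Side view: the tub is at (358,268) with the blue cap and wing at (360,240), and the mat is at (321,217). Look-alikes for the cap are turquoise at (414,265) and (393,335), pink at (305,322), and the blue cup at (406,175). I choose the blue one on the tub. Next comes a close crop and measurement.

```bash
python3 - <<'E'
from h import *
s=cv2.imread("pics/side0.png"); a=cv2.imread("pics/scene0.png")
cr=np.hstack([cv2.resize(s[215:305,310:410],(500,450),interpolation=3),cv2.resize(a[130:220,320:380],(300,450),interpolation=3)])
cv2.imwrite("pics/crop1.png",cr)
cs=cam("side");ca=cam("scene")
def blobs(img,lo,hi,c,z,name,box=None,mn=25):
    h=cv2.cvtColor(img,cv2.COLOR_BGR2HSV);m=cv2.inRange(h,lo,hi)
    n,l,st,ce=cv2.connectedComponentsWithStats(m)
    for i in range(1,n):
        if st[i,4]>mn and st[i,4]<6000: print(name,st[i],ce[i].round(1),onz(c,*ce[i],z).round(3))
blobs(s,(110,120,30),(130,255,200),cs,.13,"side blue",mn=60)
blobs(a,(105,120,30),(130,255,200),ca,.13,"scene blue",mn=30)
blobs(s,(60,80,40),(85,255,220),cs,.03,"side green",mn=20)
# mat: grey low saturation ellipse
for n,img,c in(("side",s,cs),("scene",a,ca)):
    h=cv2.cvtColor(img,cv2.COLOR_BGR2HSV)
    x0,y0,x1,y1=(285,195,355,240) if n=="side" else (262,222,335,282)
    sub=h[y0:y1,x0:x1]; m=((sub[...,1]<70)|(sub[...,2]<60)).astype(np.uint8)
    k=max(cv2.findContours(m,0,1)[0],key=cv2.contourArea)
    e=cv2.fitEllipse(k);u,v=e[0][0]+x0,e[0][1]+y0
    print("mat",n,e,u,v,onz(c,u,v,.001).round(4))
for nm,(u,v),z in(("softener",(249,228),.02),("cup",(406,177),.037),("canister",(224,320),.05),("teal1",(414,271),.01),("teal2",(393,340),.01),("pink",(305,327),.01),("tub",(358,270),.04)): print(nm,onz(cs,u,v,z).round(3))
for nm,(u,v),z in(("softener",(364,305),.04),("cup",(198,193),.037),("canister",(486,237),.05),("tub",(367,190),.04),("teal1",(335,165),.01),("pink",(437,205),.01)): print("sc",nm,onz(ca,u,v,z).round(3))
E
```

```text
scene blue [360 158   9  21 139] [364.1 167.9] [0.497 0.039 0.13 ]
side green [401 250  26  31 516] [413.3 268. ] [0.349 0.034 0.03 ]
side green [337 267  41  15 127] [355.9 277.2] [0.479 0.085 0.03 ]
side green [338 278  38  13 106] [356.  286.1] [0.477 0.112 0.03 ]
side green [377 316  31  39 802] [391.5 337.5] [0.398 0.237 0.03 ]
mat side ((35.72443771362305, 22.846099853515625), (29.85288429260254, 50.8992919921875), 91.12786102294922) 320.72443771362305 217.84609985351562 [ 0.596  -0.1611  0.001 ]
mat scene ((35.968727111816406, 30.990446090698242), (49.45481491088867, 58.64292526245117), 82.21998596191406) 297.9687271118164 252.99044609069824 [ 0.6013 -0.1657  0.001 ]
softener [ 0.772 -0.06   0.02 ]
cup [ 0.359 -0.368  0.037]
canister [0.723 0.262 0.05 ]
teal1 [0.345 0.022 0.01 ]
teal2 [0.393 0.227 0.01 ]
pink [0.571 0.223 0.01 ]
tub [0.476 0.072 0.04 ]
sc softener [ 0.791 -0.075  0.04 ]
sc cup [ 0.36  -0.372  0.037]
sc canister [0.728 0.259 0.05 ]
sc tub [0.494 0.057 0.04 ]
sc teal1 [0.347 0.02  0.01 ]
sc pink [0.578 0.226 0.01 ]
```

View pics/crop1.png

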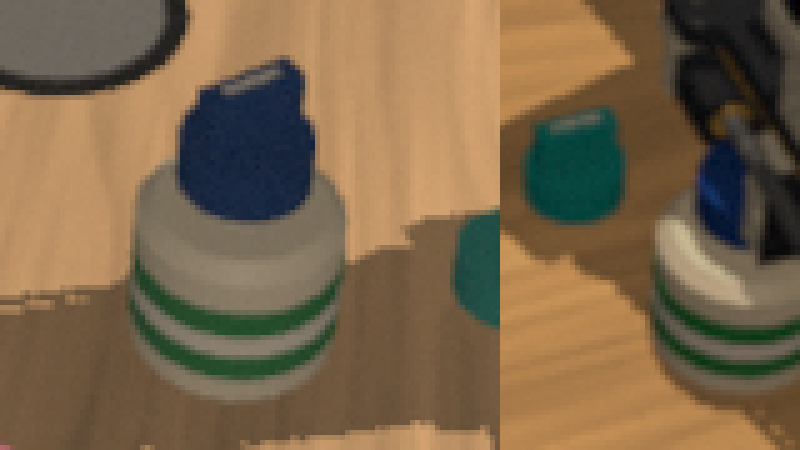

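The crop confirms a blue cap on the cream tub with green bands. Next I need its exact axis and wing yaw.

```bash
python3 - <<'E'
from h import *
cs=cam("side")
def near(c,u,v,r):
    p=onz(c,u,v,0);o=-c[3].T@c[4];d=(p-o)[:2];d/=np.linalg.norm(d);return p[:2]+d*r
t=near(cs,357.8,294.8,.0485);print("tub base",t)
p,q=onz(cs,354,233.6,.147),onz(cs,367.3,228.2,.147)
print("wing",p,q,(p+q)/2,np.degrees(np.arctan2(*(q-p)[1::-1])),np.linalg.norm(q-p))
c=cam("scene");print("scene proj tub base",[proj(c,[*t,z]) for z in(0,.08)], "side wing", proj(cs,[*t,.147]))
m=np.array([.5985,-.1635]);d=m-t;print(d,np.linalg.norm(d),np.degrees(np.arctan2(d[1],d[0])))
E
```

```text
tub base [0.47151813 0.06056719]
wing [0.49147696 0.07568823 0.147     ] [0.46454419 0.05241298 0.147     ] [0.47801058 0.06405061 0.147     ] -139.1664903065788 0.035596504167314746
scene proj tub base [array([363.8, 193.8]), array([366.3, 173.3])] side wing [363.8 230.2]
[ 0.12698187 -0.22406719] 0.25754708588409925 -60.45919395772679
```

Emit:
step_arm --rows '[[[0.36, -4, 2.3, 0, 0, 0, 9.6], [0.36, -4, 2.3, 0, 0, 0, 9.6], [0.36, -4, 2.3, 0, 0, 0, 9.5], [0.36, -4, 2.3, 0, -8.8, -4.8, 0], [0.36, -4, 2.2, 0, -8.8, -4.8, 0], [0.36, -4, 2.2, 0, -8.8, -4.8, 0], [0.36, 0, 0, 0, 0, 0, 0], [0.36, 0, 0, 0, 0, 0, 0]]]'

```text
clock: 1.15
tool_pos: [0.4418, 0.1322, 0.2259]
orientation: [-89.4, 27.9, 118.9]
force: [0.3, -1.0, -0.3]
opening: 0.0598
```

```bash
python3 - <<'E'
from h import *
from scipy.spatial.transform import Rotation as Ro
o=ctrl.get_obs();print(o["joint_pos"],o["tool_pos"],o["opening"]);print(Ro.from_euler("xyz",o["orientation"],degrees=True).as_matrix().round(2))
cv2.imwrite("pics/wrist1.png",ctrl.snapshot("wrist"))
a=ctrl.snapshot("scene");b=ctrl.snapshot("side");cv2.imwrite("pics/s1.png",np.vstack([cv2.resize(a[80:280,220:540],(480,300)),cv2.resize(b[150:350,200:520],(480,300))]))
E
```

```text
[ 60.91211377   2.14720855 -38.45531176  25.0451953  -67.65140144
 -45.59019838] [0.44179739 0.13224999 0.22585364] 0.059764039807047
[[-0.43  0.22 -0.88]
 [ 0.77 -0.41 -0.48]
 [-0.47 -0.88  0.01]]
```

View pics/s1.png

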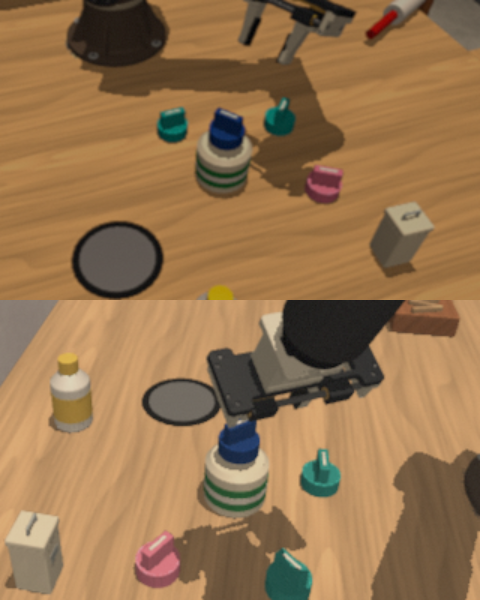

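Scene half: tub at crop (223,165), with its wing stripe running (213,112)–(241,124). Side half: tub at (237,475). The fingers hang behind the tub, clear of it. I'll refine the tub position with these pixels.

```bash
python3 - <<'E'
from h import *
c=cam("scene")
def near(c,u,v,r):
    p=onz(c,u,v,0);o=-c[3].T@c[4];d=(p-o)[:2];d/=np.linalg.norm(d);return p[:2]+d*r
print(near(c,368.7,208.9,.0485))
p,q=onz(c,362,154.7,.147),onz(c,380.7,162.7,.147);print((p+q)/2,np.degrees(np.arctan2(*(q-p)[1::-1])),np.linalg.norm(q-p))
E
```

```text
[0.48386983 0.07608239]
[0.48870104 0.05984881 0.147     ] 38.022511772330155 0.0518610229282252
```

Emit:
step_arm --rows '[[[0.36, 0, 0, -4, 0, 0, 0], [0.36, 0, 0, -4, 0, 0, 0], [0.36, 0, 0, -4, 0, 0, 0], [0.36, 0, 0, -4, 0, 0, 0], [0.36, 0, 0, -3, 0, 0, 0], [0.36, 0, 0, -1, 0, 0, 0], [0.36, 0, 0, 0, 0, 0, 0]]]'

```text
clock: 2.17
tool_pos: [0.443, 0.1297, 0.0261]
orientation: [-89.4, 28.0, 118.5]
force: [0.1, -0.1, 0.7]
opening: 0.0598
```

```bash
python3 - <<'E'
from h import *
o=ctrl.get_obs();print(o["joint_pos"],o["tool_pos"],o["force"])
a=ctrl.snapshot("scene");b=ctrl.snapshot("side");cv2.imwrite("pics/s2.png",np.vstack([cv2.resize(a[80:280,220:540],(480,300)),cv2.resize(b[150:350,200:520],(480,300))]))
E
```

```text
[ 56.66592312  18.25684254 -55.61226252  41.25383235 -38.33703989
 -65.97808985] [0.44297699 0.12971346 0.02607555] [ 0.12960733 -0.09561437  0.72512633]
```

View pics/s2.png

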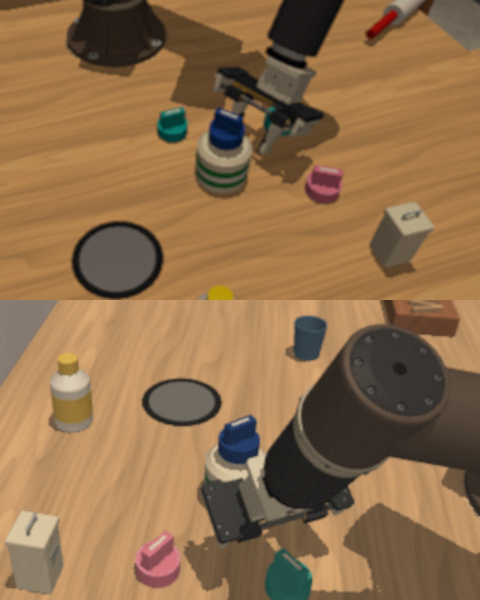

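The fingers straddle the rear of the tub at low height, and the body is clear of the cap and the turquoise cap. Now the push.

Emit:
step_arm --rows '[[[0.36, 0.37, -0.71, 0, 0, 0, 0], [0.36, 0.37, -0.71, 0, 0, 0, 0], [0.36, 0.37, -0.71, 0, 0, 0, 0], [0.36, 0.37, -0.71, 0, 0, 0, 0], [0.36, 0.37, -0.71, 0, 0, 0, 0], [0.36, 0.37, -0.71, 0, 0, 0, 0], [0.36, 0.37, -0.71, 0, 0, 0, 0], [0.36, 0.37, -0.71, 0, 0, 0, 0], [0.36, 0.37, -0.71, 0, 0, 0, 0], [0.36, 0.37, -0.71, 0, 0, 0, 0]]]'

```text
clock: 3.52
tool_pos: [0.481, 0.0608, 0.0275]
orientation: [-89.2, 27.9, 118.6]
force: [-2.6, 2.8, -3.0]
opening: 0.0598
```

```bash
python3 - <<'E'
from h import *
o=ctrl.get_obs();print(o["joint_pos"],o["tool_pos"],o["force"])
a=ctrl.snapshot("scene");b=ctrl.snapshot("side");cv2.imwrite("pics/s3.png",np.vstack([cv2.resize(a[80:280,220:540],(480,300)),cv2.resize(b[150:350,200:520],(480,300))]))
E
```

```text
[ 43.5719818   17.34786958 -58.25235704  52.05225309 -34.66015945
 -63.70201864] [0.48103193 0.0608326  0.02754861] [-2.64772308  2.81714546 -3.01242958]
```

View pics/s3.png

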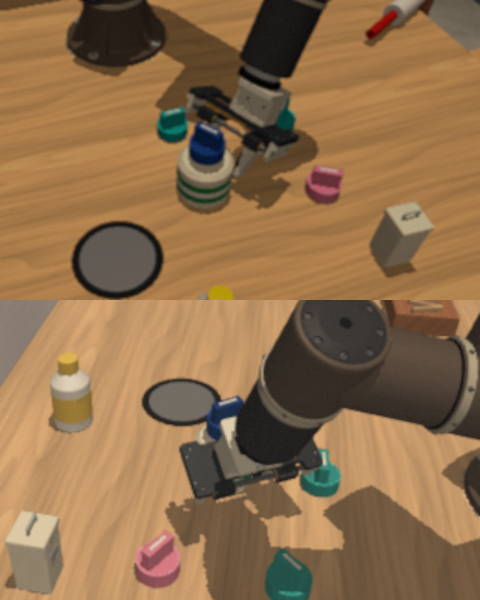

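Emit:
step_arm --rows '[[[0.36, 0.6, -0.5, 0, 0.9, 0.5, 0], [0.36, 0.6, -0.5, 0, 0.9, 0.5, 0], [0.36, 0.6, -0.6, 0, 0.9, 0.5, 0], [0.36, 0.5, -0.6, 0, 0.9, 0.5, 0]]]'

```text
clock: 4.12
tool_pos: [0.5045, 0.04, 0.0281]
orientation: [-89.3, 23.7, 118.7]
force: [-4.8, 4.7, 3.6]
opening: 0.0598
```

```bash
python3 - <<'E'
from h import *
o=ctrl.get_obs();print(o["joint_pos"],o["tool_pos"],o["force"])
E
```

```text
[ 37.44713328  17.09006638 -55.66614789  49.16836556 -31.54076661
 -54.48238788] [0.50451968 0.03996416 0.02805352] [-4.78363384  4.72251871  3.62000124]
```

Emit:
step_arm --rows '[[[0.36, 0.33, -0.75, -0.05, 0, 0, 0], [0.36, 0.33, -0.75, -0.05, 0, 0, 0], [0.36, 0.33, -0.75, -0.05, 0, 0, 0], [0.36, 0.33, -0.75, -0.05, 0, 0, 0], [0.36, 0.33, -0.75, 0, 0, 0, 0], [0.36, 0.33, -0.75, 0, 0, 0, 0], [0.36, 0.33, -0.75, 0, 0, 0, 0], [0.36, 0.33, -0.75, 0, 0, 0, 0], [0.36, 0.33, -0.75, 0, 0, 0, 0], [0.36, 0.33, -0.75, 0, 0, 0, 0]]]'

```text
clock: 5.38
tool_pos: [0.5387, -0.0339, 0.0267]
orientation: [-89.4, 23.8, 118.7]
force: [-4.0, 7.6, 7.5]
opening: 0.0598
```

```bash
python3 - <<'E'
from h import *
o=ctrl.get_obs();print(o["joint_pos"],o["tool_pos"],o["force"])
a=ctrl.snapshot("scene");b=ctrl.snapshot("side");cv2.imwrite("pics/s4.png",np.vstack([cv2.resize(a[120:320,220:420],(400,400))[100:],cv2.resize(b[150:300,270:470],(400,300))]))
E
```

```text
[ 23.57293108  17.60435955 -56.38000026  60.51948016 -27.53489602
 -52.10555007] [ 0.53868254 -0.03392985  0.02674751] [-3.9755862   7.59492513  7.53015768]
```

View pics/s4.png

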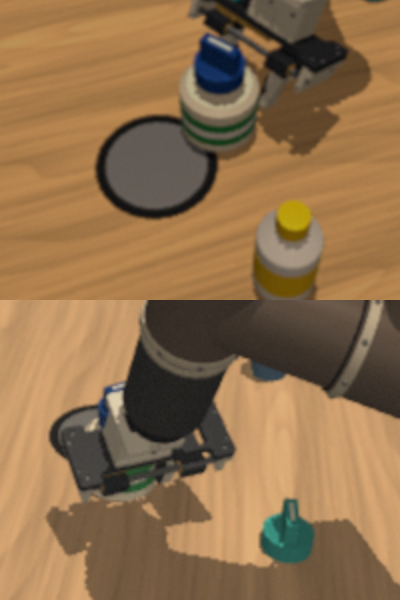

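Scene: the tub's bottom rim is at crop (219,153), i.e. pixel (329.5,246.5), over the mat's right edge. The mat centre is at (298,253), and the softener is clear.

```bash
python3 - <<'E'
from h import *
c=cam("scene")
p=onz(c,329.5,246.5,0);o=-c[3].T@c[4];d=(p-o)[:2];d/=np.linalg.norm(d);t=p[:2]+d*.0485
print(t, onz(c,298,253,.001)[:2]-t)
p,q=onz(c,220+205/2,170+38/2,.147),onz(c,220+236/2,170+49/2,.147);print((p+q)/2,np.degrees(np.arctan2(*(q-p)[1::-1])))
E
```

```text
[ 0.56132185 -0.06992517] [ 0.04004588 -0.09574743]
[ 0.5603073  -0.07089892  0.147     ] 45.95378133817307
```

Emit:
step_arm --rows '[[[0.36, 0.33, -0.79, 0, 0, 0, 0], [0.36, 0.33, -0.79, 0, 0, 0, 0], [0.36, 0.33, -0.79, 0, 0, 0, 0], [0.36, 0.33, -0.79, 0, 0, 0, 0], [0.36, 0.33, -0.79, 0, 0, 0, 0], [0.36, 0.33, -0.79, 0, 0, 0, 0]]]'

```text
clock: 6.22
tool_pos: [0.5579, -0.0817, 0.0265]
orientation: [-89.3, 23.8, 118.7]
force: [-2.9, 7.9, 8.5]
opening: 0.0599
```

```bash
python3 - <<'E'
from h import *
o=ctrl.get_obs();print(o["joint_pos"],o["tool_pos"],o["force"])
E
```

```text
[ 15.25826253  18.31701916 -55.75732451  66.53157311 -25.49044709
 -49.90556831] [ 0.55794367 -0.08166345  0.02646419] [-2.94311147  7.9101757   8.458659  ]
```

Emit:
step_arm --rows '[[[0.36, 0.33, -0.79, 0, 0, 0, 0], [0.36, 0.33, -0.79, 0, 0, 0, 0], [0.36, 0.33, -0.79, 0, 0, 0, 0], [0.36, 0.33, -0.79, 0, 0, 0, 0], [0.36, 0.33, -0.79, 0, 0, 0, 0], [0.36, 0.33, -0.79, 0, 0, 0, 0], [0.36, 0, 0, 0, 0, 0, 0]]]'

```text
clock: 7.1
tool_pos: [0.5776, -0.1298, 0.0264]
orientation: [-89.3, 23.8, 118.7]
force: [1.7, 2.6, 4.4]
opening: 0.0594
```

```bash
python3 - <<'E'
from h import *
o=ctrl.get_obs();print(o["joint_pos"],o["tool_pos"],o["force"])
a=ctrl.snapshot("scene");b=ctrl.snapshot("side");cv2.imwrite("pics/scene5.png",a)
cv2.imwrite("pics/s5.png",np.vstack([cv2.resize(a[140:290,220:420],(800,600),interpolation=3)]))
E
```

```text
[  7.64812007  19.42988494 -54.25475821  71.31360741 -23.72959607
 -47.20548539] [ 0.57759631 -0.12984603  0.02641314] [1.68199203 2.61850246 4.40292957]
```

View pics/s5.png

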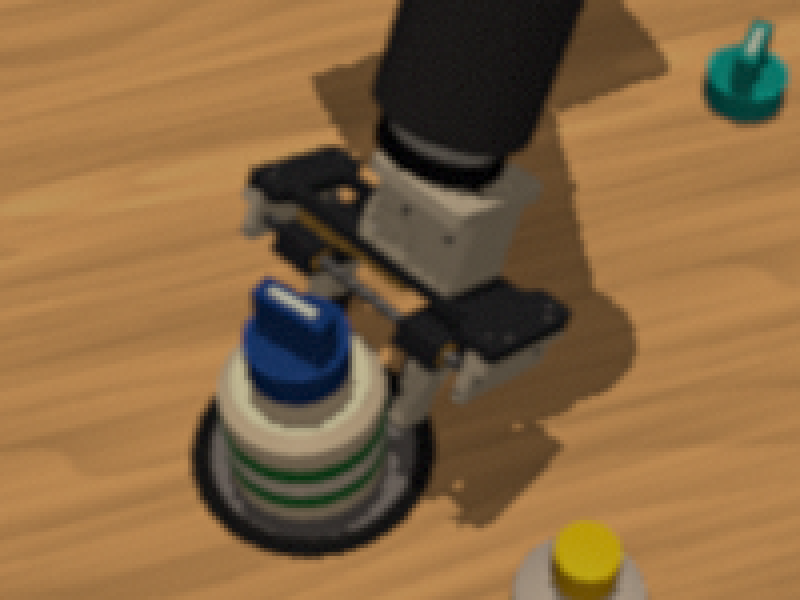

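The tub stands inside the mat with the rim visible all round. Its bottom is at crop (308,520), i.e. pixel (297,270), and the wing stripe runs (265,285)–(318,317).

```bash
python3 - <<'E'
from h import *
c=cam("scene")
f=lambda u,v,z:onz(c,220+u/4,140+v/4,z)
p=f(308,521,0);o=-c[3].T@c[4];d=(p-o)[:2];d/=np.linalg.norm(d);print("tub",p[:2]+d*.0485)
p,q=f(267,287,.147),f(318,318,.147);print("wing",(p+q)/2,np.degrees(np.arctan2(*(q-p)[1::-1])),np.linalg.norm(p-q))
E
```

```text
tub [ 0.59816989 -0.17211247]
wing [ 0.60028315 -0.16826292  0.147     ] 35.08377900023176 0.03527086009243916
```

Emit:
step_arm --rows '[[[0.36, -1, 2, 0, 0, 0, 0], [0.36, -2, 4, 1, 0, 0, 0], [0.36, 0, 0, 5, 0, 0, 0], [0.36, 0, 0, 5, 0, 0, 0], [0.36, 0, 0, 5, 0, 0, 0], [1, 0, 0, 4, 7, 3.8, 0], [1, 0, 0, 0, 7, 3.8, 0], [1, 0, 0, 0, 7, 3.8, 0], [1, 0, 0, 0, 0, 0, -9], [1, 0, 0, 0, 0, 0, -9], [1, 0, 0, 0, 0, 0, -9], [1, 0, 0, 0, 0, 0, -9]]]'

```text
clock: 8.7
tool_pos: [0.5452, -0.0704, 0.224]
orientation: [-89.1, 0.0, 82.3]
force: [-0.5, 0.1, -0.7]
opening: 0.0875
```

Emit:
step_arm --rows '[[[1, 1.1, -2, 0, 0, 0, -8.5], [1, 1.1, -2, 0, 0, 0, -8.5], [1, 1.1, -2, 0, 0, 0, -8.5], [1, 1.1, -2, 0, 0, 0, -8.5], [1, 1, -2, 0, -0.6, -0.6, -8], [1, 0, 0, 0, 0, 0, 0], [1, 0, 0, 0, 0, 0, 0]]]'

```text
clock: 9.57
tool_pos: [0.5998, -0.1699, 0.2244]
orientation: [-90.0, 0.1, 40.7]
force: [-0.5, 0.9, -0.2]
opening: 0.0877
```

```bash
python3 - <<'E'
from h import *
from scipy.spatial.transform import Rotation as Ro
o=ctrl.get_obs();print(o["joint_pos"],o["tool_pos"],o["orientation"]);print(Ro.from_euler("xyz",o["orientation"],degrees=True).as_matrix().round(3))
c=cam("wrist");w=ctrl.snapshot("wrist");cv2.imwrite("pics/w6.png",w)
print(proj(c,[.599,-.17,.147]),onz(c,320,200,.147))
h=cv2.cvtColor(w,cv2.COLOR_BGR2HSV);m=cv2.inRange(h,(100,110,30),(128,255,255))
k=[x for x in cv2.findContours(m,0,1)[0] if cv2.contourArea(x)>150]
for x in k:print(cv2.minAreaRect(x),cv2.contourArea(x))
E
```

```text
[ 2.14186554e+00  1.58377261e+01 -6.37897286e+00  6.07785139e-02
 -6.78500375e+01 -5.14479539e+01] [ 0.59977201 -0.16987418  0.22441807] [-9.00024038e+01  8.72661717e-02  4.07168580e+01]
[[ 0.758 -0.001 -0.652]
 [ 0.652 -0.001  0.758]
 [-0.002 -1.    -0.   ]]
[327.2 207. ] [ 0.59838639 -0.17730622  0.147     ]
((325.0, 172.5), (27.0, 60.0), 90.0) 843.5
```

View pics/w6.png

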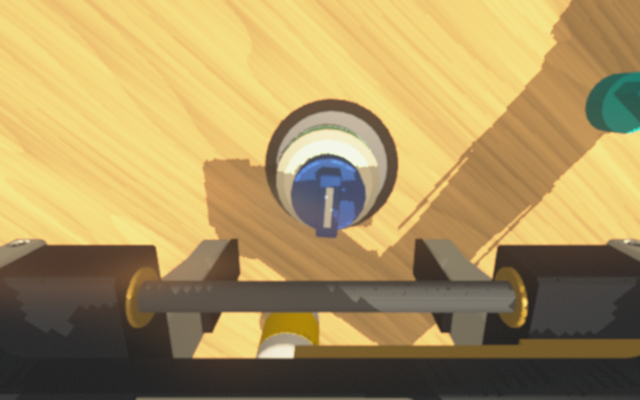

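The wrist view shows the blue cap at (328,195). The white stripe on the wing's top is almost vertical, (331,187)–(327,228), between the fingers. The mat ring is visible all round the tub.

```bash
python3 - <<'E'
from h import *
c=cam("wrist");w=cv2.imread("pics/w6.png");s=w[175:240,310:345];h=cv2.cvtColor(s,cv2.COLOR_BGR2HSV)
m=cv2.inRange(h,(0,0,130),(180,70,255))
n,l,st,ce=cv2.connectedComponentsWithStats(m)
for i in range(1,n):
    if st[i,4]<40: continue
    v,u=np.nonzero(l==i); P=np.array([onz(c,a+310,b+175,.147)[:2] for a,b in zip(u,v)])
    x,y,z,_=cv2.fitLine(P.astype(np.float32),2,0,.01,.01)[:4].ravel() if 0 else (*cv2.fitLine(P.astype(np.float32),2,0,.01,.01).ravel(),)
    print(st[i],P.mean(0),np.degrees(np.arctan2(y,x)))
E
```

```text
[ 13  12  11  41 334] [ 0.59904931 -0.16925388] 37.014458
```

Emit:
step_arm --rows '[[[1, -0.1, 0, -2, 0, 0, -3.7], [1, 0, 0, -2.5, 0, 0, 0], [1, 0, 0, -2.5, 0, 0, 0], [1, 0, 0, -2, 0, 0, 0], [1, 0, 0, -1.1, 0, 0, 0], [1, 0, 0, 0, 0, 0, 0]]]'

```text
clock: 10.38
tool_pos: [0.5993, -0.1699, 0.1238]
orientation: [-90.1, 0.1, 37.0]
force: [-0.1, 0.9, 0.0]
opening: 0.0878
```

Emit:
step_arm --rows '[[[-1, 0, 0, 0, 0, 0, 0], [-1, 0, 0, 0, 0, 0, 0], [-1, 0, 0, 0, 0, 0, 0], [-1, 0, 0, 0, 0, 0, 0], [-1, 0, 0, 0, 0, 0, 0], [-1, 0, 0, 0, 0, 0, 0]]]'

```text
clock: 11.12
tool_pos: [0.5998, -0.1703, 0.1242]
orientation: [-90.1, 0.0, 36.9]
force: [-0.1, -0.2, 0.2]
opening: 0.0334
```

Emit:
step_arm --rows '[[[-1, 0, 0, 0, 0, 0, 0], [-1, 0, 0, 0, 0, 0, 0], [-1, 0, 0, 0, 0, 0, 0], [-1, 0, 0, 0, 0, 0, 0], [-1, 0, 0, 0, 0, 0, 0]]]'

```text
clock: 11.75
tool_pos: [0.5995, -0.17, 0.1241]
orientation: [-90.1, 0.0, 36.9]
force: [-2.5, 3.5, 1.5]
opening: 0.0154
```

Emit:
step_arm --rows '[[[-1, 0, 0, 0, 0, 0, 0], [-1, 0, 0, -0.15, 0, 0, 0], [-1, 0, 0, -0.15, 0, 0, 0], [-1, 0, 0, -0.15, 0, 0, 0], [-1, 0, 0, -0.1, 0, 0, 0], [-1, 0, 0, 0, 0, 0, 0], [-1, 0, 0, 0, 0, 0, 0]]]'

```text
clock: 12.62
tool_pos: [0.6, -0.1704, 0.1195]
orientation: [-90.2, -0.0, 36.9]
force: [-3.6, 3.0, 7.4]
opening: 0.0157
```

Emit:
step_arm --rows '[[[-1, 0, 0, -0.13, 0, 0, 0], [-1, 0, 0, 0, 0, 0, 0], [-1, 0, 0, 0, 0, 0, 0]]]'

```text
clock: 13.0
tool_pos: [0.6, -0.1704, 0.1183]
orientation: [-90.2, -0.0, 36.9]
force: [-3.8, 4.0, 7.9]
opening: 0.0157
```

Emit:
step_arm --rows '[[[-1, 0, 0, 0, 0, 0, 4.5], [-1, 0, 0, 0, 0, 0, 4.5], [-1, 0, 0, 0, 0, 0, 4.5], [-1, 0, 0, 0, 0, 0, 4.5]]]'

```text
clock: 13.5
tool_pos: [0.6004, -0.1703, 0.1184]
orientation: [-90.2, -0.0, 55.1]
force: [-3.3, 3.5, 8.0]
opening: 0.0156
```

```bash
python3 - <<'E'
from h import *
o=ctrl.get_obs();print(o["force"],o["moment"],o["tool_pos"],o["joint_pos"])
E
```

```text
[-3.28935459  3.47427758  8.02539667] [ 1.67498558  1.25253621 -0.11678256] [ 0.60039754 -0.17028842  0.11840307] [  2.12575731  20.66308248 -14.28786473   0.11899909 -54.87247766
 -37.11147565]
```

Emit:
step_arm --rows '[[[-1, 0, 0, 0, 0, 0, 4.5], [-1, 0, 0, 0, 0, 0, 4.5], [-1, 0, 0, 0, 0, 0, 4.5], [-1, 0, 0, 0, 0, 0, 4.5], [-1, 0, 0, 0, 0, 0, 4.5], [-1, 0, 0, 0, 0, 0, 4.5], [-1, 0, 0, 0, 0, 0, 4.5], [-1, 0, 0, 0, 0, 0, 4.5], [-1, 0, 0, 0, 0, 0, 0], [-1, 0, 0, 0, 0, 0, 0]]]'

```text
clock: 14.75
tool_pos: [0.6004, -0.1703, 0.1184]
orientation: [-90.2, 0.0, 91.0]
force: [-2.5, 4.3, 7.0]
opening: 0.0158
```

```bash
python3 - <<'E'
from h import *
o=ctrl.get_obs();print(o["force"],o["moment"],o["tool_pos"])
c=cam("wrist");w=ctrl.snapshot("wrist");a=ctrl.snapshot("scene")
cv2.imwrite("pics/s7.png",np.vstack([cv2.resize(a[190:290,240:360],(480,400),interpolation=3)[:300],cv2.resize(w[100:300,170:490],(480,300))]))
E
```

```text
[-2.54258421  4.28282635  7.03541061] [1.6082088  1.2782505  0.05576096] [ 0.60041728 -0.17029559  0.11838736]
```

View pics/s7.png

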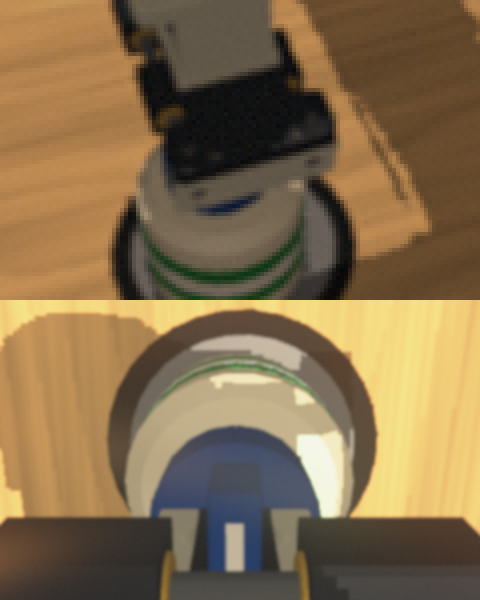

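The mat ring surrounds the tub, and the wing is still aligned between the pads after the turn. I'll lift gently and check the force to confirm the cap is free.

Emit:
step_arm --rows '[[[-1, 0, 0, 0.2, 0, 0, 0], [-1, 0, 0, 0.2, 0, 0, 0], [-1, 0, 0, 0.2, 0, 0, 0], [-1, 0, 0, 0.2, 0, 0, 0], [-1, 0, 0, 0, 0, 0, 0], [-1, 0, 0, 0, 0, 0, 0]]]'

```text
clock: 15.6
tool_pos: [0.6002, -0.1704, 0.1256]
orientation: [-90.2, 0.0, 90.9]
force: [0.2, 2.2, 4.2]
opening: 0.016
```

Emit:
step_arm --rows '[[[-1, 0, 0, 0.25, 0, 0, 0], [-1, 0, 0, 0.25, 0, 0, 0], [-1, 0, 0, 0.25, 0, 0, 0], [-1, 0, 0, 0.25, 0, 0, 0], [-1, 0, 0, 0, 0, 0, 0], [-1, 0, 0, 0, 0, 0, 0]]]'

```text
clock: 16.35
tool_pos: [0.5997, -0.1702, 0.1353]
orientation: [-90.1, 0.0, 90.9]
force: [-0.4, -1.1, -1.0]
opening: 0.0155
```

The force is about the cap's weight alone, so it is free. Continuing up.

Emit:
step_arm --rows '[[[-1, 0, 0, 0.6, 0, 0, 0], [-1, 0, 0, 0.8, 0, 0, 0], [-1, 0, 0, 1, 0, 0, 0], [-1, 0, 0, 1.2, 0, 0, 0], [-1, 0, 0, 1.2, 0, 0, 0], [-1, 0, 0, 1.2, 0, 0, 0], [-1, 0, 0, 1.1, 0, 0, 0], [-1, 0, 0, 1, 0, 0, 0], [-1, 0, 0, 0.6, 0, 0, 0], [-1, 0, 0, 0.2, 0, 0, 0], [-1, 0, 0, 0, 0, 0, 0], [-1, 0, 0, 0, 0, 0, 0]]]'

```text
clock: 17.85
tool_pos: [0.5996, -0.1702, 0.2239]
orientation: [-90.1, 0.0, 90.9]
force: [0.1, -0.3, -0.9]
opening: 0.0162
```

```bash
python3 - <<'E'
from h import *
o=ctrl.get_obs();print(o["force"],o["tool_pos"],o["opening"])
a=ctrl.snapshot("scene");b=ctrl.snapshot("side")
cv2.imwrite("pics/s8.png",np.vstack([cv2.resize(a[120:320,180:500],(480,300)),cv2.resize(b[130:330,200:520],(480,300))]))
E
```

```text
[ 0.06847939 -0.27656381 -0.88799183] [ 0.59955856 -0.17020233  0.22389956] 0.01616352830071674
```

View pics/s8.png

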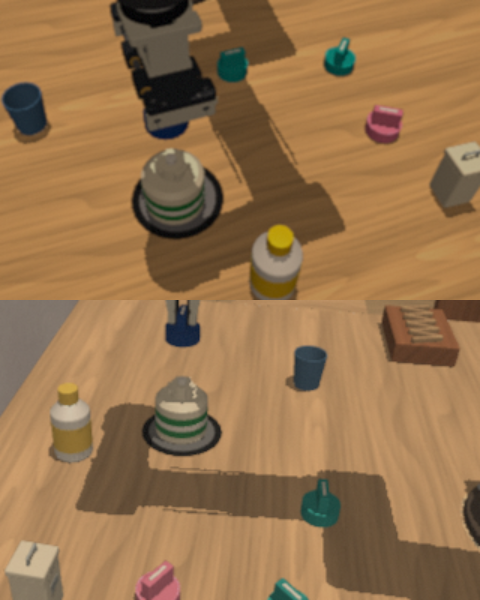

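Both views show the open tub upright and wholly on the mat, at scene crop (173,185) and side crop (181,410). The blue cap is held in the air above it, and the bystanders are where they were.

```bash
python3 -c "
from plant import ctrl
print(ctrl.close_job())"
```

```text
the job is handed in; nothing more can be done
None
```

The job is done and handed in at about 18 s of the 58 s. No verdict is reported at hand-in.

- **Slide:** I pushed the tub about 26 cm onto the mat with two spread, tilted fingers. They touched it about 30 mm above the bench.
- **Cap:** I gripped the wing and pressed it down about 5.8 mm, at about 8 N. I turned it 54° anticlockwise and lifted it straight up, 10 cm above its locked height.

**Last checks:**
- **Tub:** it stands upright and open, with the mat's rim visible all round. Its measured centre is within about 1 cm of the mat's, and up to 26 mm would still have been on the mat.
- **Grip:** the opening is 16 mm, matching the wing, and the wrist force is about −0.9 N, roughly the cap's weight.
- **Bystanders and look-alikes:** all appear where they were in the final pictures.

**Things to note:**
- Position estimates from the two cameras differed by up to about 15 mm before the push. The wrist camera settled the grasp position.
- During the push, joint 3 came within 0.03° of its range limit in one reading. I changed the push direction and eased the tilt there. No reading passed the limit, but I did not monitor it between readings.

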